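# Hold a tube block in the corner of the code reader

## Task

Check in the tube block on the code reader: keeping the block upright, set it flat on the reader's glass clear of the two dark fences, then slide its foot in under their keeper lips, red-dot corner first, until it sits squarely in the corner and touches both fences with both brass start pins pushed in. The pins push back, so press it gently but firmly against both fences and finish while still holding it there; leave the marker, dishes and tally counter alone.

Things in the scene. Friction and masses are not known exactly. Their poses are not given: they have to be found in the camera images.
- tube_block: Bare aluminium block holding five small plastic tubes in six holes. Its body is 64 (x) x 44 (y) mm and reaches from the underside up to 50 mm; round its bottom runs a foot flange, 78 x 58 mm and 8 mm thick. The tube caps stand about 7 mm over the top. Red dots on top and on the foot mark the +x +y corner, where the hole is empty. Origin at the underside's centre. About 0.4 kg (varies). Grip it across the 44 mm width, higher up than the fences.
- block_corner (a point): The foot flange's corner under the red dot, at the underside: 39 mm along x and 29 mm along y from the block's origin.
- reader: White code reader, fixed, 140 (x) x 130 (y) mm; its flat top is 36 mm above the worktop and slippery, as are the fences (friction about 0.2). Origin at the centre of its underside, z up. Two dark fences meet in a corner at its +x +y; the -x and -y sides are open. The block belongs there with its axes along the reader's, its origin then 16 mm (x) and 21 mm (y) from the reader's.
- nest_corner (a point): The inner corner where the two fence faces meet, at the level of the flat top: reader frame [55, 50, 36] mm.
- fence_far: Dark bar on the reader's +x side. Its face looks to the reader's -x at x = 55 mm, from y = -34 mm to the corner at y = 50 mm. It stands 14 mm above the flat top; a keeper lip, 3 mm thick, juts 5 mm inwards from its upper edge, leaving 11 mm under it for the 8 mm flange. Origin at the reader's origin.
- fence_left: The like bar on the reader's +y side, with the same lip: its face looks to the reader's -y at y = 50 mm, from x = -42 mm to the corner at x = 55 mm. Origin at the reader's origin.
- pin_far (a joint): Travel in m of the brass start pin (5 mm across, 4 mm above the flat top) that stands 4 mm out of fence_far at reader y = 21 mm, under the lip: 0 out, 0.004 flush with the fence face. Spring: 2 N to start it, 4 N when flush.
- pin_left (a joint): The like pin in fence_left at reader x = 16 mm, moving along the reader's +y.
- marker: White marker pen with a blue cap, 132 mm long (y), 10 mm wide, 12 mm high, lying on the worktop. Leave alone. Origin at the centre of its underside.
- dish_low: Lower of two stacked round culture dishes, 62 mm across, 15 mm high. Leave alone. Origin at the centre of its underside.
- dish_high: Upper dish of the stack, same size. Leave alone. Origin at the centre of its underside.
- counter: Round white tally counter, 49 x 46 x 26 mm. Leave alone. Origin at the centre of its underside.
Mind the look-alikes: they are no part of the job. There is more than one size of the reader; the job needs the larger.

How it is judged:
By the outcome, as a careful person would: the job done as asked, in the order asked, and still so for the second after the job is handed in, while the arm keeps its last pose, push and grip.
It also fails if it takes over 51 s, if anything falls off the work surface, if the arm or the gripper's body presses on something with over 40 N, if the wrist force passes 120 N, or if a joint passes its speed limit or range.

## Robot

A 6-joint arm with a two-finger parallel gripper is mounted at the origin on a cart in front of the work surface, level with it; the furniture and walls round the work are solid. World frame = base frame: x ahead of the robot, y to its left, z up, the work surface at z = 0. Lengths are in m, angles in rad, forces in N, time in s.
With the tool pointing down it reaches from about 0.4 to 0.825 m from the base axis. Payload 7 kg.
Tool frame: the origin (TCP) lies between the finger pads; the fingertips stand 22 mm ahead of it and the grasp point (between the pads) lies 3 mm ahead of it (arm.tip_reach is the distance from the TCP to the fingertips, in m); z points along the fingers, y is the line along which they close (so a half turn about z gives the same grasp; the last joint's range is limited). The gripper opens to 88 mm and grips with 3 to 60 N. Pads are 19 mm wide; open, the fingers measure 130 mm over their backs; the gripper's body (78 mm by 193 mm) begins 47 mm behind the grasp point.
Start: joints at [1.408, 0.359, 0.012, 0, -1.224, -0.288], TCP at [0.294, 0.608, 0.249] pointing down, gripper open.
Joint ranges: [-3.07, 3.07], [-1.43, 2.12], [-1.02, 1.25], [-3.03, 1.67], [-3.05, -0], [-3.03, 3.03]. Speed limits (rad/s): [2.39, 2.39, 3.01, 3.14, 3.14, 3.14].

## Interface

Orientations are given as [roll, pitch, yaw] about the fixed x, y, z axes, in that order (R = Rz(yaw) Ry(pitch) Rx(roll)).
In Python, from station import arm, viewer gives the robot as it stands. The module is installed in compiled form; this text tells all that it offers.
- The arm moves only by the tool apply_moves, never from a script. Its argument "commands" is a list that holds one entry, the list of rows, each a list of 5 numbers: the closure, from -1 (fully open) to 1 (shut), then the shift along the world's x, y, z as a fraction of full scale, then the turn about the world's z as a fraction of full scale. In form: [[[fingers, tx, ty, tz, yaw], ...]]. A call has 1 to 12 rows; each row shifts and turns the commanded pose from where the row before left it; what a row does not reach is not made up. Full scale, the value 1, is 20 cm for a shift and pi rad for a turn. A row lasts 1/10 s, in which the tool goes at most 50 mm and 8.59 degrees, less where a joint would pass 70% of its speed; a pose out of reach is approached as far as the arm can. A call with a number of a shift or a turn outside -1 to 1 is refused whole. A call with a gripper value outside its range is refused whole. The fingers move at their own pace and stop on an object; "force" is the grip in N (left out, the last holds). Time passes only in rows, so rows that do not move let the fingers close. It gives the time, the measured TCP pose, the force, the opening and the grip force at its end, in the units of the state.
- arm.get_state(): the state, without advancing time (a new reading comes with each control period).
- viewer.grab_frame(name): name is "scene" or "top" or "wrist"; returns a dict with "image" (480x640x3 uint8, blue, green, red), "mtx" (3x3 intrinsics, pixels), "rvec" (rotation vector, rad) and "tvec" (3), from world to camera coordinates, as OpenCV has them. Camera axes: x right, y down, z forward; pixel columns grow to the right and rows downward; lengths in m; the calibration is good to about 2 mm. A picture is of the moment at which its call begins. There is no depth.
- arm.job_done(): hands the job in; it is judged then, once.
The state is a dict: "t": time; "q": joint angles; "qd": joint speeds; "joint_efforts": joint torques, N m; "eef_pos": TCP position; "ee_rot": TCP orientation; "force": force on the tool from outside, world axes, zero at the start; "moment": the same for the moment, N m; "width": finger opening in m; "gripper_force": force on a finger pad.
Only numpy, scipy, OpenCV 4.12 (cv2) and the standard library are available. Lean on these libraries where they do the work, as an engineer would, in place of code of your own. Each camera call takes 0.05 s, during which the arm holds its last target. There are 200 camera calls.

## Working session

There is one attempt and no reset: what is moved stays moved. The work goes in short steps, Python scripts to look and compute and a tool call to move; the robot and the scene stay as the last step left them, time stands still between calls to the robot, and variables do not carry over. Pictures are saved under pics/ and viewed, at most 10 in all, crops included, and the job is handed in when it is done.

Besides the shell and the picture viewer there is one more tool, called after "Emit:" in YAML: its name, and indented under it one key for each argument. apply_moves: Moves the arm, as the interface text tells. Shift numbers are shares of 20 cm and turn numbers shares of pi rad, none past 1 either way. Its arguments: {"type":"object","properties":{"commands":{"type":"array","items":{"type":"array","items":{"type":"array","items":{"type":"number"}}}},"force":{"type":"number"}},"required":["commands"]}

```bash
mkdir -p pics
cat > h.py <<'E'
import numpy as np, cv2
from station import arm, viewer
def grab(n,save=None):
    f=viewer.grab_frame(n)
    if save: cv2.imwrite(f'pics/{save}.png',f['image'])
    np.savez(f'pics/{n}.npz',**{k:np.asarray(f[k]) for k in('image','mtx','rvec','tvec')})
    return f
def load(n): return dict(np.load(f'pics/{n}.npz'))
def cast(f,px,z):
    R=cv2.Rodrigues(np.asarray(f['rvec'],float))[0];t=np.asarray(f['tvec'],float).ravel()
    px=np.atleast_2d(np.asarray(px,float))
    d=np.c_[px,np.ones(len(px))]@np.linalg.inv(f['mtx']).T@R
    c=-R.T@t
    return c+d*((z-c[2])/d[:,2])[:,None]
def proj(f,p): return cv2.projectPoints(np.atleast_2d(np.asarray(p,float)),f['rvec'],f['tvec'],f['mtx'],None)[0][:,0]
E
python3 - <<'E'
from h import *
a=grab('top','top0');b=grab('scene','scene0')
s=arm.get_state();print({k:np.round(s[k],3) for k in s}, arm.tip_reach)
for f in(a,b):print(-cv2.Rodrigues(f['rvec'])[0].T@np.ravel(f['tvec']))
E
```

```text
{'t': np.float64(0.1), 'q': array([ 1.408,  0.359,  0.011, -0.   , -1.224, -0.288]), 'qd': array([ 0.   , -0.001,  0.001, -0.   , -0.001, -0.   ]), 'joint_efforts': array([-2.0000e-03, -5.8416e+01,  2.9375e+01,  7.0160e+00,  1.0000e-02,
       -0.0000e+00]), 'eef_pos': array([0.294, 0.607, 0.248]), 'ee_rot': array([ 3.14 , -0.   , -0.451]), 'force': array([ 0.163, -0.007, -1.496]), 'moment': array([ 0.05 ,  0.014, -0.004]), 'gripper_force': np.float64(0.0), 'width': np.float64(0.088)} 0.022
[0.4545667  0.12406909 1.2637595 ]
[-0.13277562  0.91796591  1.35771171]
```

View pics/top0.png

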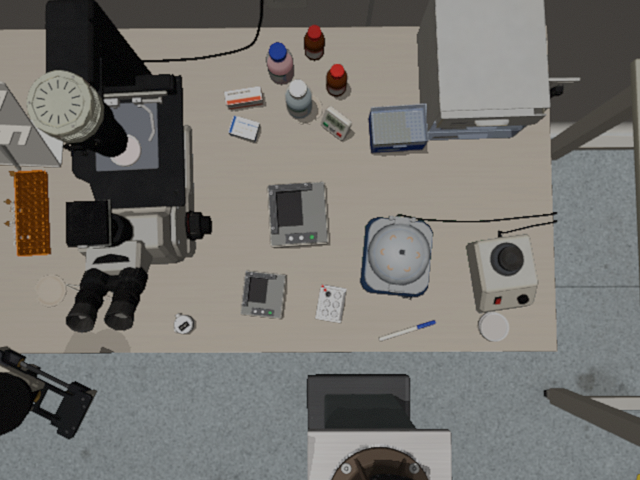

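View pics/scene0.png

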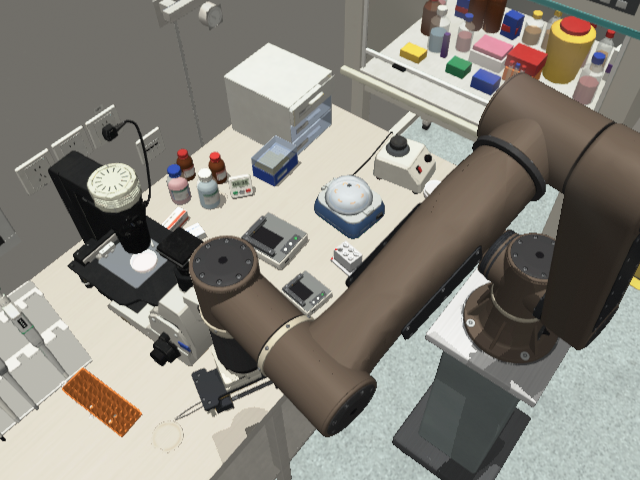

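The top view shows two readers: the large one near (298,214) and a smaller look-alike near (264,295). The tube block is near (332,303), the marker near (407,330), the counter at (183,324) and the dishes at (493,326). The larger reader should be the one at (298,214); I'll check that in an enlarged crop.

Run:
```python
from h import *
f=load('top');im=f['image'][170:335,230:365]
cv2.imwrite('pics/crop1.png',cv2.resize(im,None,fx=3.6,fy=3.6,interpolation=cv2.INTER_CUBIC))
print(cast(f,[[298,214]],.036),cast(f,[[264,295]],.036),cast(f,[[332,303]],.05))
print(cast(f,[[267,186],[324,182],[329,245],[271,249]],.036))
```

```text
[[0.62941063 0.17580177 0.036     ]] [[0.45104126 0.25090645 0.036     ]] [[0.43302918 0.10221901 0.05      ]]
[[0.69244521 0.24445047 0.036     ]
 [0.70057257 0.11786229 0.036     ]
 [0.56019551 0.10769169 0.036     ]
 [0.55210704 0.23555663 0.036     ]]
```

View pics/crop1.png

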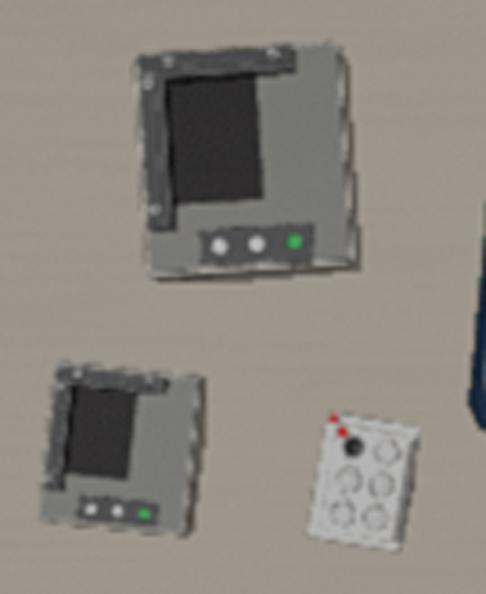

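The crop settles it. Cast at 36 mm, the upper reader measures about 140 x 128 mm, so it is the larger one; the lower is smaller. In the crop the block's red-dot corner is at (333,418), upper left, the same side as the fence corner at (140,60). The reader is yawed about +3.6° and the block about −10°. Next I go above the block.

Emit:
apply_moves:
  commands:
    - [[-1,0,-0.2,0,0],[-1,0,-0.2,0,0],[-1,0,-0.2,0,0],[-1,0,-0.2,0,0],[-1,0.085,-0.19,0,0.011],[-1,0.085,-0.19,0,0.011],[-1,0.085,-0.19,0,0.011],[-1,0.085,-0.19,0,0.011],[-1,0.085,-0.19,0,0.011],[-1,0.085,-0.19,0,0.011],[-1,0.085,-0.19,0,0.011],[-1,0.085,-0.19,0,0.011]]

```text
t: 1.3
eef_pos: [0.4302, 0.1419, 0.2486]
ee_rot: [-3.141, -0.0, -0.173]
force: [1.5, 1.5, -0.2]
width: 0.0876
gripper_force: 0.0
```

Run:
```python
from h import *
w=grab('wrist','wrist1');s=arm.get_state();print(s['t'],s['eef_pos'],s['ee_rot'],s['force'])
print(-cv2.Rodrigues(w['rvec'])[0].T@np.ravel(w['tvec']))
```

```text
1.35 [0.43123339 0.13792425 0.24839091] [ 3.14003854e+00  3.54590460e-04 -1.71984968e-01] [ 0.0906836  -3.41662444 -0.45919331]
[0.5001486  0.13041303 0.38335562]
```

View pics/wrist1.png

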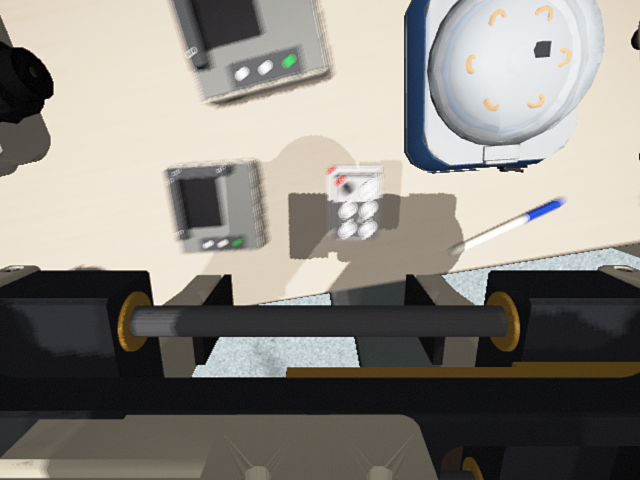

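The wrist view shows the block at about (353,203) with red dots at (332,171) and (341,181), clear of the gripper. The marker is at (510,225) and the large reader is partly visible at (255,45). Now I measure the block in the top and wrist views.

```bash
cat > meas.py <<'E'
from h import *
def red(f,roi):
    x0,y0,x1,y1=roi;h=cv2.cvtColor(f['image'][y0:y1,x0:x1],cv2.COLOR_BGR2HSV)
    m=(((h[...,0]<8)|(h[...,0]>172))&(h[...,1]>110)&(h[...,2]>80)).astype(np.uint8)
    n,l,s,c=cv2.connectedComponentsWithStats(m)
    return [(s[i,4],c[i]+[x0,y0]) for i in range(1,n)]
def body(f,roi,smax=28,vmin=60):
    x0,y0,x1,y1=roi;h=cv2.cvtColor(f['image'][y0:y1,x0:x1],cv2.COLOR_BGR2HSV)
    m=((h[...,1]<smax)&(h[...,2]>vmin)).astype(np.uint8)
    n,l,s,c=cv2.connectedComponentsWithStats(m);i=1+np.argmax(s[1:,4])
    c=cv2.findContours((l==i).astype(np.uint8),0,2)[0][0].reshape(-1,2)+[x0,y0]
    r=cv2.minAreaRect(c.astype(np.float32));return s[i,4],cv2.boxPoints(r),r
E
python3 - <<'E'
from meas import *
t=load('top');w=load('wrist')
for f,r in((t,(308,275,355,330)),(w,(310,150,400,250))):
    print('red',[(a,c.round(1)) for a,c in red(f,r)])
    for sm in (20,30):
        a,b,rr=body(f,r,sm);print(a,b.round(1).tolist());P=cast(f,b,.05);print(P.round(4).tolist(),np.linalg.norm(np.diff(P,axis=0),axis=1).round(4))
E
```

```text
red [(np.int32(3), array([322.3, 285.7])), (np.int32(4), array([324.5, 289.5]))]
901 [[314.20001220703125, 318.3999938964844], [320.3999938964844, 283.3999938964844], [346.5, 288.0], [340.29998779296875, 323.0]]
[[0.4001, 0.1408, 0.05], [0.4756, 0.1271, 0.05], [0.4653, 0.0706, 0.05], [0.3899, 0.0846, 0.05]] [0.0768 0.0574 0.0767]
1926 [[308.0, 275.0], [354.0, 275.0], [354.0, 329.0], [308.0, 329.0]]
[[0.4939, 0.1539, 0.05], [0.4933, 0.0541, 0.05], [0.3769, 0.0552, 0.05], [0.3774, 0.1544, 0.05]] [0.0998 0.1165 0.0992]
red [(np.int32(6), array([331.7, 167.8])), (np.int32(5), array([329. , 170.4])), (np.int32(25), array([339.4, 179.6]))]
3503 [[327.0, 165.0], [381.0, 165.0], [381.0, 239.0], [327.0, 239.0]]
[[0.4812, 0.1255, 0.05], [0.4722, 0.074, 0.05], [0.3982, 0.0831, 0.05], [0.4077, 0.1378, 0.05]] [0.0524 0.0746 0.0555]
4458 [[325.0, 240.0], [325.0, 150.0], [399.0, 150.0], [399.0, 240.0]]
[[0.407, 0.14, 0.05], [0.4954, 0.1251, 0.05], [0.4832, 0.0552, 0.05], [0.394, 0.0649, 0.05]] [0.0896 0.0709 0.0898]
```

Run:
```python
from meas import *
t=load('top');w=load('wrist')
b=body(t,(308,275,355,330),20)[1];P=cast(t,b,.006);print(P.round(4),P.mean(0),np.linalg.norm(np.diff(P,axis=0),axis=1))
b=np.array([[327,165],[381,165],[381,239],[327,239]]);P=cast(w,b,.03);print('w',P.mean(0), P.round(4))
# reader, sizes via light-grey mask + dark fences: rotated rect
f=t
h=cv2.cvtColor(f['image'][172:258,255:340],cv2.COLOR_BGR2HSV)
print('bg',h[5,5],h[80,75],'top',h[60,55],h[30,62])
for sm in(15,22,28):
    m=((h[...,1]<sm)|(h[...,2]<85)).astype(np.uint8)
    m=cv2.morphologyEx(m,cv2.MORPH_OPEN,np.ones((3,3)))
    n,l,s,c=cv2.connectedComponentsWithStats(m);i=1+np.argmax(s[1:,4])
    c=cv2.findContours((l==i).astype(np.uint8),0,2)[0][0].reshape(-1,2)+[255,172]
    bx=cv2.boxPoints(cv2.minAreaRect(c.astype(np.float32)));P=cast(t,bx,.036)
    print(sm,s[i,4],bx.round(1).tolist(),P.round(4).tolist(),P.mean(0).round(4),np.linalg.norm(np.diff(P,axis=0),axis=1).round(4))
```

```text
[[0.3981 0.1415 0.006 ]
 [0.4764 0.1272 0.006 ]
 [0.4657 0.0687 0.006 ]
 [0.3876 0.0832 0.006 ]] [0.43194553 0.10512521 0.006     ] [0.07955246 0.05944336 0.07948596]
w [0.43620207 0.10356667 0.03      ] [[0.48   0.1253 0.03  ]
 [0.4705 0.0706 0.03  ]
 [0.3921 0.0802 0.03  ]
 [0.4022 0.1382 0.03  ]]
bg [ 18  30 155] [ 16  31 158] top [ 0  0 87] [ 30   6 118]
15 3289 [[267.5, 185.1999969482422], [323.0, 181.6999969482422], [326.79998779296875, 241.39999389648438], [271.20001220703125, 244.89999389648438]] [[0.6943, 0.2433, 0.036], [0.7013, 0.12, 0.036], [0.5682, 0.1125, 0.036], [0.5613, 0.235, 0.036]] [0.6313 0.1777 0.036 ] [0.1235 0.1333 0.1227]
22 3396 [[266.79998779296875, 185.0], [323.6000061035156, 181.5], [327.3999938964844, 241.8000030517578], [270.5, 245.3000030517578]] [[0.6947, 0.245, 0.036], [0.7018, 0.1188, 0.036], [0.5673, 0.1113, 0.036], [0.5602, 0.2366, 0.036]] [0.631  0.1779 0.036 ] [0.1264 0.1347 0.1256]
28 3630 [[265.5, 184.6999969482422], [323.8999938964844, 180.39999389648438], [328.6000061035156, 244.0], [270.20001220703125, 248.3000030517578]] [[0.6953, 0.2477, 0.036], [0.7041, 0.1181, 0.036], [0.5624, 0.1086, 0.036], [0.5536, 0.2372, 0.036]] [0.6289 0.1779 0.036 ] [0.1299 0.142  0.1289]
```

Block centre is about (0.432, 0.105) with yaw −0.18; its foot measures 79.5 x 59.4 mm, which fits. The reader centre is about (0.630, 0.178). I descend partway and check before gripping.

Emit:
apply_moves:
  commands:
    - [[-1,0,-0.1,-0.1,0],[-1,0,-0.08,-0.2,0],[-1,0,0,-0.2,0],[-1,0,0,-0.1,0],[-1,0,0,0,0],[-1,0,0,0,0]]

```text
t: 1.95
eef_pos: [0.4303, 0.1076, 0.129]
ee_rot: [3.141, 0.0, -0.174]
force: [0.4, 0.6, 0.1]
width: 0.0875
gripper_force: 0.0
```

Run:
```python
from meas import *
w=grab('wrist','wrist2');s=arm.get_state();print(s['t'],s['eef_pos'],s['ee_rot'],s['force'])
print('red',[(a,c.round(1),cast(w,c,.05).round(4)) for a,c in red(w,(150,100,500,400))])
for y in(-.18,):
  c,s_=np.cos(y),np.sin(y)
  Q=[[.432+c*a-s_*b,.105+s_*a+c*b,.05] for a,b in((32,22),(-32,22),(-32,-22),(32,-22))for a,b in[(a/1e3,b/1e3)]]
  print(proj(w,Q).round(0))
  im=w['image'].copy();cv2.polylines(im,[proj(w,Q).astype(int)],1,(0,255,0),1);cv2.imwrite('pics/w2o.png',im)
```

```text
2.0 [0.43081767 0.10807772 0.12963167] [-3.14092042e+00 -1.08385264e-03 -1.73803059e-01] [-0.704951    1.07889546 -0.03772594]
red [(np.int32(52), array([287.5, 191.5]), array([[0.4761, 0.1204, 0.05  ]])), (np.int32(90), array([293.5, 211.7]), array([[0.4627, 0.1191, 0.05  ]]))]
[[289. 205.]
 [291. 297.]
 [354. 297.]
 [358. 205.]]
```

View pics/w2o.png

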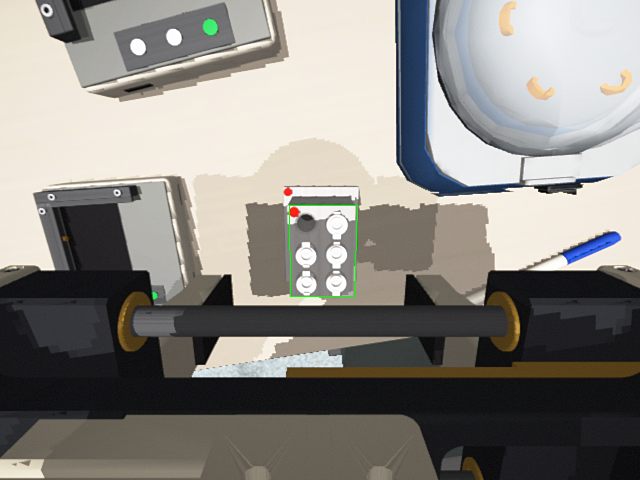

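The predicted outline (289–358, 205–297) sits on the block's top and the red dots are at (287,191) and (293,212), so the estimate holds. I descend and grip.

Emit:
apply_moves:
  commands:
    - [[-1,0.005,-0.013,-0.15,-0.002],[-1,0,0,-0.15,0],[-1,0,0,-0.135,0],[-1,0,0,0,0],[1,0,0,0,0],[1,0,0,0,0],[1,0,0,0,0],[1,0,0,0,0],[1,0,0,0,0],[1,0,0,0,0]]
  force: 30

```text
t: 3.0
eef_pos: [0.4312, 0.105, 0.0419]
ee_rot: [-3.141, -0.0, -0.181]
force: [-0.5, 0.0, -0.0]
width: 0.045
gripper_force: 0.0
```

Emit:
apply_moves:
  commands:
    - [[1,0,0,0,0],[1,0,0,0,0],[1,0,0,0.1,0],[1,0,0,0.2,0],[1,0,0,0.2,0],[1,0,0,0.1,0.01],[1,0.05,0,0,0.02],[1,0.1,0,0,0.02],[1,0.1,0,0,0.02],[1,0.05,0,0,0.008],[1,0,0,0,0],[1,0,0,0,0]]

```text
t: 4.2
eef_pos: [0.4901, 0.1045, 0.1606]
ee_rot: [3.141, 0.002, 0.063]
force: [-0.0, -1.0, -4.5]
width: 0.0438
gripper_force: 30.0
```

Run:
```python
from meas import *
w=grab('wrist','wrist3');s=arm.get_state();print(s['t'],s['eef_pos'],s['ee_rot'],s['force'],s['width'],s['gripper_force'])
```

```text
4.25 [0.49003703 0.10451111 0.16080942] [3.14098947e+00 1.90601217e-03 6.32734301e-02] [-0.86025648  0.26680379 -4.61874519] 0.043698878162722665 29.98664701357484
```

View pics/wrist3.png

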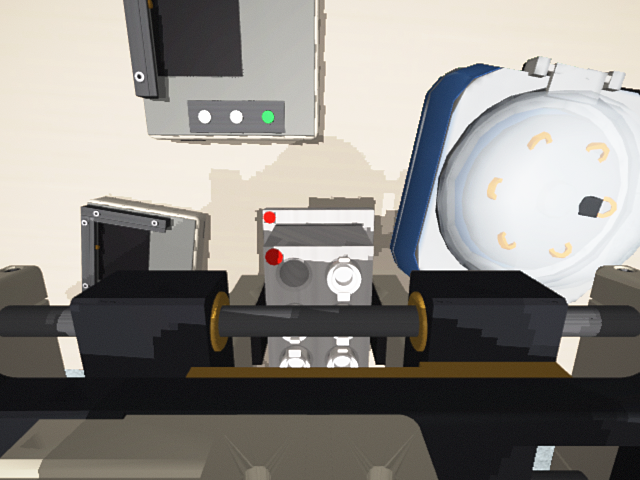

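The block is held squarely (width 43.8 mm, 30 N). Its red dots are at (269,217) and (274,256), and the reader's near edge runs from (147,135) to (317,138), parallel to the block. I move up and forward to see the whole fence corner.

Emit:
apply_moves:
  commands:
    - [[1,0.1,0.1,0.1,0],[1,0.15,0.15,0.15,0],[1,0.1,0.1,0.1,0],[1,0,0,0,0],[1,0,0,0,0],[1,0,0,0,0]]

```text
t: 4.85
eef_pos: [0.5584, 0.1731, 0.2294]
ee_rot: [3.141, 0.002, 0.064]
force: [-0.8, 0.0, -4.2]
width: 0.0443
gripper_force: 30.0
```

Run:
```python
from meas import *
w=grab('wrist','wrist4');s=arm.get_state();print(s['t'],s['eef_pos'],s['ee_rot'],s['force'],s['width'],s['gripper_force'])
# predicted reader outline / fence-face lines with current estimate, drawn for checking
y=.063;c,sn=np.cos(y),np.sin(y)
W=lambda a,b,z:[.630+c*a-sn*b,.178+sn*a+c*b,z]
im=w['image'].copy()
for Q,col in(([W(a,b,.036) for a,b in((.07,.065),(-.07,.065),(-.07,-.065),(.07,-.065))],(0,255,0)),([W(a,b,.05) for a,b in((.05,-.034),(.05,.045),(-.042,.045))],(0,0,255))):
    q=proj(w,Q);print(q.round(0).tolist());cv2.polylines(im,[q.astype(int)],col==(0,255,0),col,1)
cv2.imwrite('pics/w4o.png',im)
```

```text
4.9 [0.55854195 0.17299255 0.22951222] [3.14084234e+00 1.95359163e-03 6.40812659e-02] [-0.02572918 -0.75082603 -3.62181699] 0.043604258856045484 29.98658861964941
[[246.0, 62.0], [254.0, 218.0], [384.0, 218.0], [393.0, 63.0]]
[[359.0, 84.0], [267.0, 84.0], [271.0, 191.0]]
```

View pics/w4o.png

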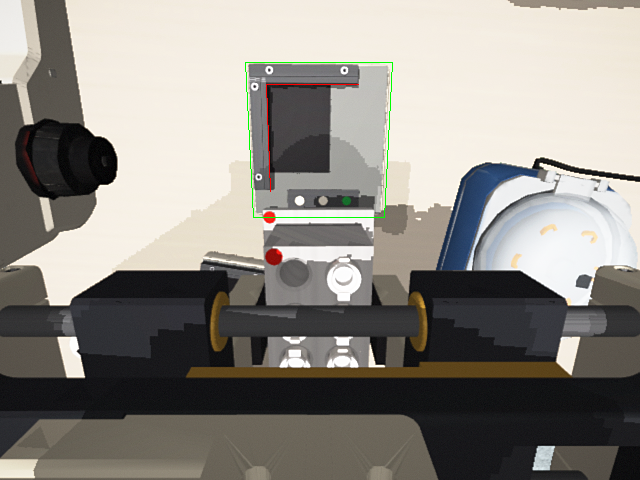

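The reader estimate projects well: its outline (246–393, 62–218) and the lip lines (267,84) match to 1–2 px. The block's red-dot corner leads. I go over the set-down place, about 20 mm short of both fences, and lower to a hover.

Emit:
apply_moves:
  commands:
    - [[1,0.1,0.01,0,0],[1,0.135,0.02,0,0],[1,0.1,0,-0.05,0],[1,0,0,-0.15,0],[1,0,0,-0.2,0],[1,0,0,-0.2,0],[1,0,0,-0.1,0],[1,0,0,0,0],[1,0,0,0,0],[1,0,0,0,0]]

```text
t: 5.9
eef_pos: [0.6279, 0.1802, 0.0924]
ee_rot: [-3.141, -0.003, 0.065]
force: [0.4, -0.7, -3.4]
width: 0.0438
gripper_force: 30.0
```

Run:
```python
from meas import *
w=grab('wrist','wrist5');s=arm.get_state();print(s['t'],s['eef_pos'],s['ee_rot'],s['force'],s['width'],s['gripper_force'])
y=.063;c,sn=np.cos(y),np.sin(y)
W=lambda a,b,z:[.630+c*a-sn*b,.178+sn*a+c*b,z]
im=w['image'].copy()
for Q in([W(a,b,.036) for a,b in((.07,-.065),(.07,.065),(-.07,.065))],[W(a,b,.05) for a,b in((.05,-.034),(.05,.045),(-.042,.045))]):
    q=proj(w,Q);print(q.round(0).tolist());cv2.polylines(im,[q.astype(int)],0,(0,255,0),1)
cv2.imwrite('pics/w5o.png',im)
```

```text
5.95 [0.62792503 0.18025482 0.0924901 ] [-3.14033387e+00 -2.92234525e-03  6.45984398e-02] [ 0.37899167  0.34874939 -3.48931081] 0.044045061260894164 29.98655665665865
[[443.0, 145.0], [206.0, 144.0], [224.0, 365.0]]
[[390.0, 184.0], [239.0, 184.0], [248.0, 339.0]]
```

View pics/w5o.png

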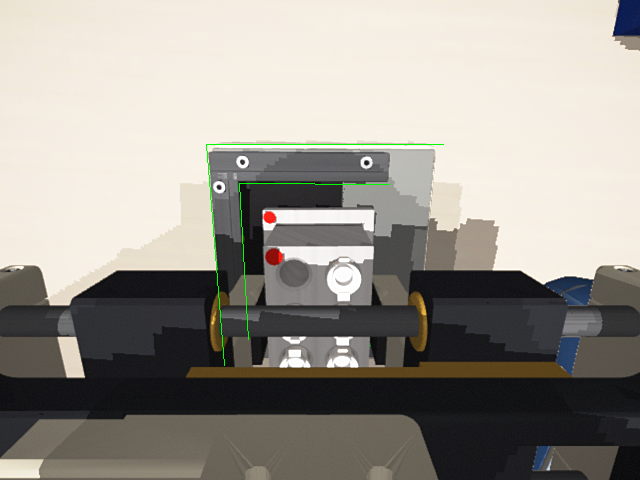

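The reader's fence corner is at about (210,150), with the lip's inner edges at row 183 and column 239. The foot's red-dot corner at (264,208) is clear inside them. I fit the fence edges for yaw and the remaining gaps.

Run:
```python
from meas import *
w=load('wrist');g=cv2.GaussianBlur(cv2.cvtColor(w['image'],cv2.COLOR_BGR2GRAY),(3,3),0).astype(float)
def edge(rng,lo,hi,axis,sgn):
    P=[]
    for k in rng:
        l=g[lo:hi,k] if axis==0 else g[k,lo:hi]
        d=np.diff(l)*sgn;i=int(np.argmax(d))
        if 0<i<len(d)-1:
            o=(d[i-1]-d[i+1])/(2*(d[i-1]-2*d[i]+d[i+1])+1e-9);v=lo+i+.5+o
            P.append((k,v) if axis==0 else (v,k))
    return np.array(P)
def line(n,P,z,ref):
    Q=cast(w,P,z)[:,:2];vx,vy,x,y=cv2.fitLine(Q.astype(np.float32),cv2.DIST_HUBER,0,.0005,.001).ravel()
    a=(np.arctan2(vy,vx)-ref+np.pi/2)%np.pi-np.pi/2;print(n,len(P),P.mean(0).round(1),'pt',x,y,'yaw',a);
line('far outer',edge(range(250,380),145,160,0,-1),.05,np.pi/2)
line('far lip in',edge(range(346,385),176,192,0,1),.05,np.pi/2)
line('reader far top',edge(range(392,430),141,158,0,-1),.036,np.pi/2)
line('left outer',edge(range(195,260),202,222,1,-1),.05,0)
line('left lip in',edge(range(195,260),230,248,1,-1),.05,0)
line('reader right',edge(range(170,260),425,445,1,1),.036,0)
line('foot front',edge(range(285,370),200,212,0,1),.0924-.042+.008,np.pi/2)
line('foot top/bodyfoot',edge(range(290,365),218,232,0,-1),.0924-.042+.008,np.pi/2)
```

```text
far outer 130 [314.5 149.4] pt 0.6968397 0.19268787 yaw 0.07608628
far lip in 39 [365.  182.4] pt 0.6823278 0.159698 yaw 0.10040259
reader far top 38 [410.5 148.5] pt 0.7009411 0.13453959 yaw 0.061391354
left outer 65 [213.6 227. ] pt 0.65585583 0.23995894 yaw 0.061204195
left lip in 65 [240.3 227. ] pt 0.6532911 0.22523926 yaw 0.06988287
reader right 68 [431.5 205.4] pt 0.66580105 0.11887118 yaw 0.0984869
foot front 85 [327.  209.3] pt 0.6678335 0.18428364 yaw 0.06508207
foot top/bodyfoot 75 [327.  223.2] pt 0.6608004 0.18094221 yaw 0.07167554
```

Reader yaw is about 0.065, equal to the block's, and the remaining travel is about 18 mm in x and 19 mm in y. I lower onto the glass.

Emit:
apply_moves:
  commands:
    - [[1,0,0,-0.03,0],[1,0,0,-0.025,0],[1,0,0,0,0],[1,0,0,0,0]]

```text
t: 6.35
eef_pos: [0.6268, 0.1797, 0.0793]
ee_rot: [3.141, 0.0, 0.064]
force: [0.6, -0.4, -4.8]
width: 0.0436
gripper_force: 30.0
```

Emit:
apply_moves:
  commands:
    - [[1,0,0,-0.004,0],[1,0,0,-0.004,0],[1,0,0,0,0],[1,0,0,0,0]]

```text
t: 6.75
eef_pos: [0.6271, 0.1799, 0.078]
ee_rot: [-3.141, -0.0, 0.064]
force: [0.9, 0.4, -2.6]
width: 0.0439
gripper_force: 30.0
```

Emit:
apply_moves:
  commands:
    - [[1,0,0,-0.004,0],[1,0,0,0,0],[1,0,0,0,0]]

```text
t: 7.05
eef_pos: [0.6276, 0.18, 0.0779]
ee_rot: [-3.141, -0.001, 0.065]
force: [-0.3, -0.5, 6.3]
width: 0.044
gripper_force: 30.0
```

Contact with the glass at z = 0.078, as expected (36 + 42 mm). Next I slide diagonally, red-dot corner first, stopping just before the pins.

Emit:
apply_moves:
  commands:
    - [[1,0.009,0.011,0,0],[1,0.012,0.013,0,0],[1,0.012,0.013,0,0],[1,0.012,0.013,0,0],[1,0.011,0.013,0,0],[1,0,0,0,0],[1,0,0,0,0],[1,0,0,0,0]]

```text
t: 7.85
eef_pos: [0.6391, 0.1929, 0.0779]
ee_rot: [-3.141, -0.002, 0.065]
force: [1.5, 0.7, 3.9]
width: 0.0439
gripper_force: 30.0
```

Run:
```python
from meas import *
w=grab('wrist','wrist6');s=arm.get_state();print(s['eef_pos'],s['ee_rot'],s['force'],s['moment'],s['width'])
cv2.imwrite('pics/c6.png',cv2.resize(w['image'][120:300,190:430],None,fx=3.3,fy=3.3,interpolation=cv2.INTER_CUBIC))
```

```text
[0.63913862 0.19290177 0.07792374] [-3.14088884e+00 -2.16574384e-03  6.48660826e-02] [0.04062509 0.12835252 5.82831   ] [ 0.03095102 -0.0781412   0.00978659] 0.04390435279035934
```

View pics/c6.png

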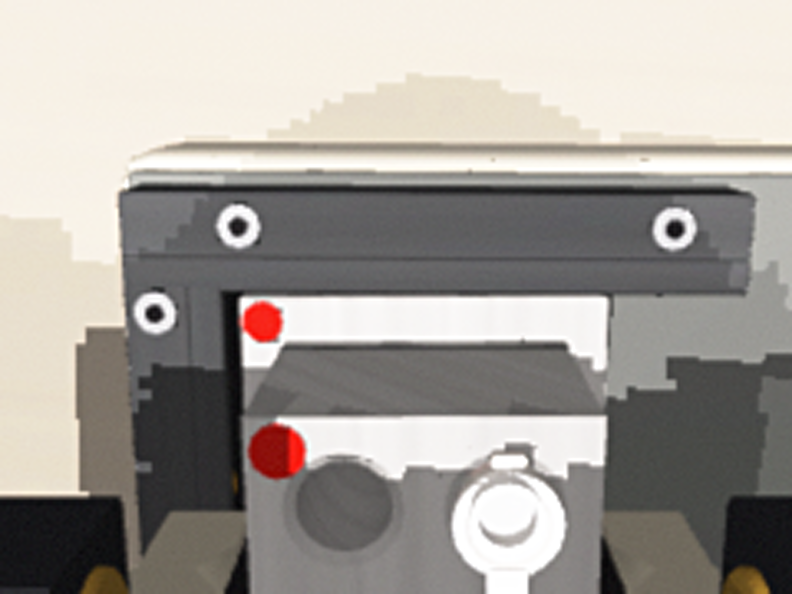

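The foot is flat on the glass and square to the fences. It is level with the far lip (crop row 293) and a few mm short of the left lip (crop columns 222–240). I advance in small steps while watching the force.

Emit:
apply_moves:
  commands:
    - [[1,0.007,0.008,0,0],[1,0.007,0.008,0,0],[1,0,0,0,0],[1,0,0,0,0]]

```text
t: 8.3
eef_pos: [0.6416, 0.1957, 0.0779]
ee_rot: [-3.141, -0.001, 0.065]
force: [-0.6, -0.6, 6.2]
width: 0.0439
gripper_force: 30.0
```

Emit:
apply_moves:
  commands:
    - [[1,0.005,0.005,0,0],[1,0,0,0,0],[1,0,0,0,0]]

```text
t: 8.6
eef_pos: [0.6418, 0.1959, 0.0779]
ee_rot: [3.141, 0.0, 0.064]
force: [-3.1, -3.6, 9.8]
width: 0.0438
gripper_force: 30.0
```

Emit:
apply_moves:
  commands:
    - [[1,0.005,0.005,0,0],[1,0,0,0,0],[1,0,0,0,0]]

```text
t: 8.9
eef_pos: [0.6426, 0.1967, 0.0779]
ee_rot: [3.141, 0.001, 0.064]
force: [-4.4, -4.4, 9.0]
width: 0.0437
gripper_force: 30.0
```

Both pins touched together. I keep going.

Emit:
apply_moves:
  commands:
    - [[1,0.005,0.006,0,0],[1,0.005,0.006,0,0],[1,0,0,0,0],[1,0,0,0,0]]

```text
t: 9.3
eef_pos: [0.6444, 0.1987, 0.078]
ee_rot: [3.14, 0.001, 0.064]
force: [-5.4, -5.2, 10.3]
width: 0.0437
gripper_force: 30.0
```

Emit:
apply_moves:
  commands:
    - [[1,0.004,0.005,0,0],[1,0,0,0,0],[1,0,0,0,0]]

```text
t: 9.6
eef_pos: [0.645, 0.1995, 0.078]
ee_rot: [3.14, 0.002, 0.064]
force: [-4.2, -5.4, 11.5]
width: 0.0436
gripper_force: 30.0
```

Emit:
apply_moves:
  commands:
    - [[1,0.004,0.005,0,0],[1,0,0,0,0],[1,0,0,0,0]]

```text
t: 9.9
eef_pos: [0.6452, 0.1998, 0.078]
ee_rot: [3.139, 0.003, 0.064]
force: [-7.1, -7.6, 13.4]
width: 0.0436
gripper_force: 30.0
```

Emit:
apply_moves:
  commands:
    - [[1,0.004,0.004,-0.0,0],[1,0,0,0,0],[1,0,0,0,0]]

```text
t: 10.2
eef_pos: [0.6453, 0.1999, 0.078]
ee_rot: [3.138, 0.004, 0.063]
force: [-10.6, -9.2, 16.4]
width: 0.0439
gripper_force: 30.0
```

Emit:
apply_moves:
  commands:
    - [[1,0.004,0.004,0.001,0],[1,0,0,0,0],[1,0,0,0,0]]

```text
t: 10.5
eef_pos: [0.6454, 0.2, 0.0781]
ee_rot: [3.137, 0.006, 0.063]
force: [-11.6, -11.6, 17.2]
width: 0.0436
gripper_force: 30.0
```

Run:
```python
from meas import *
w=grab('wrist','wrist7');s=arm.get_state();print(s['t'],s['eef_pos'],s['ee_rot'],s['force'],s['moment'],s['width'])
cv2.imwrite('pics/c7.png',cv2.resize(w['image'][120:300,190:430],None,fx=3.3,fy=3.3,interpolation=cv2.INTER_CUBIC))
```

```text
10.55 [0.6453652  0.2000444  0.07809872] [3.13715348 0.00593648 0.06302582] [-11.8308607  -10.80024545  17.62222221] [-4.06466832  4.09811727 -0.28935732] 0.04388774638037831
```

View pics/c7.png

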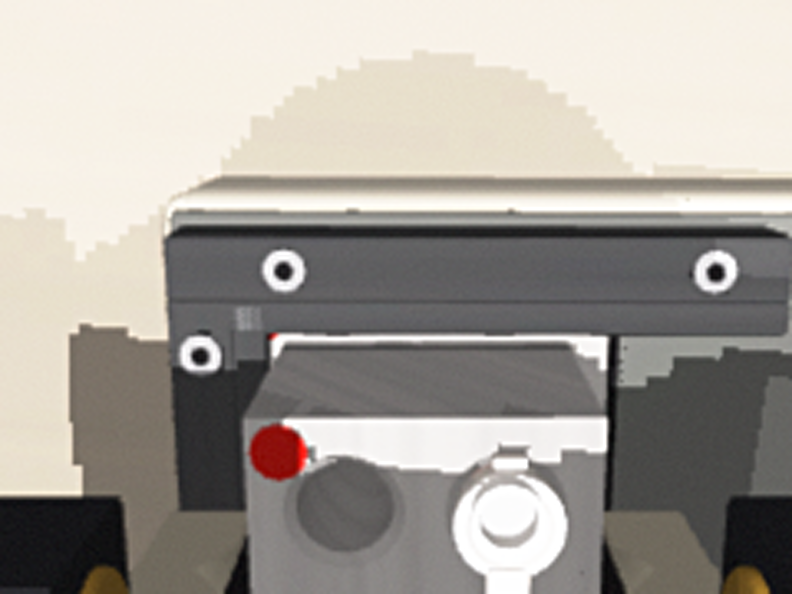

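The foot is under both lips and the block has stalled (position unchanged while the force rises to about 11 N per axis), so it is against both fences at the expected origin (0.6454 against 0.645, 0.200 against 0.200). I ease off a touch to reduce the slight tool tilt, still holding the press.

Emit:
apply_moves:
  commands:
    - [[1,-0.003,-0.003,0,0],[1,0,0,0,0],[1,0,0,0,0],[1,0,0,0,0],[1,0,0,0,0]]

```text
t: 11.05
eef_pos: [0.6453, 0.2, 0.078]
ee_rot: [3.138, 0.005, 0.063]
force: [-10.2, -9.8, 14.9]
width: 0.0439
gripper_force: 30.0
```

Run:
```python
from meas import *
w=grab('wrist');s=arm.get_state();print(s['t'],s['eef_pos'],s['ee_rot'],s['force'],s['moment'],s['width'])
```

```text
11.1 [0.64529985 0.19999044 0.0780568 ] [3.13789893 0.00480854 0.06311753] [-10.45758227 -10.33971797  15.66115161] [-3.45863124  3.39066194 -0.29866074] 0.04325138844976893
```

Travel since first pin contact, in the reader frame, is 4.0 mm along both x and y, so both pins are flush. About 10 N is held on each fence. I hand it in.

```bash
python3 -c "
from station import arm
print(arm.job_done())"
```

```text
the job is handed in; nothing more can be done
None
```

I set the tube block flat on the larger reader, slid it red-dot corner first under both lips, and handed it in at about 11 s, still held at about 10 N against each fence; travel after first pin contact was 4.0 mm on each axis, so both pins should be flush, and the hand-in gave no verdict.

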